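Unlatch the column compartment and hold its lid at the inspection mark

ROBOT

A 6-joint arm with a two-finger parallel gripper is mounted at the origin on the work surface. World frame = base frame: x ahead of the robot, y to its left, z up, the work surface at z = 0. Lengths are in m, angles in rad, forces in N, time in s.
With the tool pointing down it reaches from about 0.3 to 0.825 m from the base axis. Payload 5.4 kg.
Tool frame: the origin (TCP) lies at the very end of the fingers, on their centre line; the grasp point (between the pads) lies 19 mm behind it; z points along the fingers, y is the line along which they close (so a half turn about z gives the same grasp; the last joint's range is limited). The gripper opens to 92 mm and grips with 3 to 60 N. Pads are 20 mm wide; open, the fingers measure 128 mm over their backs; the gripper's body (75 mm by 189 mm) begins 69 mm behind the grasp point.
Start: joints at [-1.33, 0.158, 1.597, -0, 1.386, -0.21], TCP at [0.25, -0.518, 0.215] pointing down, gripper open.
Joint ranges: [-2.91, 2.91], [-0.94, 2.29], [0.18, 2.7], [-1.29, 4.43], [0.17, 2.64], [-3, 3]. Speed limits (rad/s): [2.57, 2.57, 3.14, 3.14, 3.14, 3.14].

INTERFACE

Orientations are given as a rotation vector (axis times angle).
In Python, from workcell import bot gives the robot as it stands. Calls block until the motion is done:
- bot.goto(position, orientation): joint-space move of the TCP to a pose.
- bot.line_to(position, rot=None, max_speed=0.15): straight line of the TCP; rot=None keeps the orientation; max_speed is the mean speed in m/s.
- bot.set_joints(angles): joint-space move.
- bot.set_gripper(opening, newtons=None): opening from 0.0 (shut) to 1.0 (fully open); newtons is the grip in N (None keeps the last); returns when the fingers have stopped.
- bot.hold(seconds).
- bot.inverse_kinematics(position, orientation): joint angles nearest the present ones, or None.
- bot.read_camera(name): name is "scene" or "top"; returns a dict with "pixels" (480x640x3 uint8, blue, green, red), "fx", "fy", "cx", "cy" (pixels), "R" (3x3) and "t" (3): a world point X has camera coordinates R X + t. Camera axes: x right, y down, z forward; pixel columns grow to the right and rows downward; lengths in m; the calibration is good to about 2 mm. A picture is of the moment at which its call begins. There is no depth.
A pose or a line that the arm cannot do raises bot.MotionError and nothing moves.
- bot.job_done(): hands the job in; it is judged then, once.
Readings, each from a call of its own:
- bot.current_clock(): time.
- bot.current_joints(): joint angles.
- bot.current_joint_vel(): joint speeds.
- bot.current_effort(): joint torques, N m.
- bot.current_ee_pos(): TCP position.
- bot.current_tool_rot(): TCP orientation.
- bot.current_contact_force(): force on the tool from outside, world axes, zero at the start.
- bot.current_ft_torque(): the same for the moment, N m.
- bot.current_opening(): opening from 0.0 (shut) to 1.0 (fully open).
- bot.current_grip_force(): force on a finger pad.
Only numpy, scipy, OpenCV 4.12 (cv2) and the standard library are available. Lean on these libraries where they do the work, as an engineer would, in place of code of your own. Each camera call takes 0.05 s, during which the arm holds its last target. There are 200 camera calls.

TASK

On the white column compartment, turn the blue latch knob clockwise until it clicks past its detent and its tongue is clear of the lid, then raise the lid by its bar handle until the yellow pointer lines up with the red tab on the arc. The lid has no stay and falls shut by itself, so finish while still holding it steady at the tab for the inspection. Leave the two bottles and the vial rack where they stand.

Things in the scene. Friction and masses are not known exactly. Their poses are not given: they have to be found in the camera images.
- module: White instrument module fixed to the black bench, 300 mm (its x) by 180 mm (its y from -70 to +110 mm) by 100 mm tall. Origin on the bench; its x axis points away from the robot at yaw 0, y to the left, z up. Near end (x -150 to -70 mm): fixed deck with the latch knob. Middle (x -70 to 110 mm): the lid. Far end (x 110 to 150 mm): fixed block with a thin dark arc of 145 mm radius standing up to 245 mm above the bench in the plane x = 135 mm
- latch (a joint): Latch knob angle, rad, growing clockwise seen from above, 0 to 1.45 (end stop). At 0 its grip bar and steel tongue lie along the module's +x, tongue over the lid. Starts between 0 and 0.22. A sprung detent resists from about 0.4 rad (0.15 N m at most), is passed at 0.75, then the knob snaps forward to 1.1 or more and stays where it is left; let go between 0.45 and 0.65 it springs back to about 0.4. The lid is locked by the tongue until about 0.95 rad
- latch_grip (a point): Point on the knob's vertical axis at gripping height, 132 mm above the bench, module frame (-110, 0) mm. The blue grip bar is 42 mm long, 14 mm wide (pinch its sides), its top 12 mm above and its foot 24 mm below this point. This frame turns with the knob: its x axis runs along the bar towards the tongue, z up. The steel tongue reaches 58 mm from the axis, 101 to 107 mm above the bench
- lid (a joint): Lid angle, rad: 0 shut, growing as the free edge rises, 1.35 end stop. Light hinge without stay: it falls shut when let go (lid about 0.3 to 0.6 kg, 2 to 3 N to lift at the handle)
- lid_hinge (a point): Middle of the lid's hinge axis, which runs along the module's x at module (20, 90, 100) mm. Axes of the lid: x along the hinge (module x), y from the free edge to the hinge, z out of the lid's upper face; opening turns it about -x. Lid 180 mm along x, 155 mm from hinge to free edge, 12 mm thick, its upper face level with the hinge
- lid_handle (a point): Middle of the lid's steel bar handle: round bar 12 mm thick, 110 mm long, parallel to the hinge, 212 mm from the hinge axis (57 mm beyond the lid's free edge, overhanging the module's side at -y) and 6 mm under the lid's upper face; two arms join its ends to the lid, the space between bar and lid is open. Axes as lid_hinge. 94 mm above the bench when shut
- lid_pointer (a point): Yellow pointer, 8 mm wide, on the lid's far end 145 mm from the hinge axis. Axes as lid_hinge
- mark (a joint): Angle of the red tab, rad, on the same hinge axis and scale as the lid angle; the pointer lines up with it when both are equal. Varies between 0.55 and 1.0; clamped, not to be moved
- mark_tab (a point): Centre of the red tab on the arc, 26 by 22 by 18 mm, 145 mm from the hinge axis, beside the pointer's path. Axes as the lid's would be at the marked angle
- bottle_blue: Bystander: glass bottle with blue cap, 56 mm diameter, 120 mm tall, origin under its centre, loose, on the hinge side (+y) of the module
- bottle_orange: Bystander: the same bottle with orange cap, loose, on the hinge side
- vial_rack: Bystander: white rack 100 by 60 by 35 mm with holes, origin under its centre, loose, on the handle side (-y) of the module

How it is judged:
On the way, in this order (a step that is already met when the one before it is completed fails the run):
1. the latch knob is turned past its detent while the lid is still shut (value of joint latch above 1 rad and value of joint lid below 0.1 rad), for 0.2 s.
2. the robot raises the lid (value of joint lid above 0.3 rad and contact force between any of the fingers, the arm and lid above 0.3 N), for 0.2 s.
At the end, for the whole second after the job is handed in: The robot alone holds the lid (contact above 0.3 N, no bystander touching the lid), still (below 0.05 rad/s), its angle within 0.08 rad (4.5 degrees, 12 mm at the pointer) of the red tab's; the latch knob stands past its detent (above 1.0 rad) (angle between the z axis of lid_pointer and the z axis of mark_tab, either way round below 0.08 rad and velocity of joint lid between -0.05 and 0.05 rad/s and contact force between any of the fingers, the arm and lid above 0.3 N and contact force between each of bottle_blue, bottle_orange, vial_rack and lid below 0.1 N and value of joint latch above 1 rad); the arm keeps its last pose, push and grip.
It fails at once if a bystander is pushed more than 30 mm or tipped (distance of any of bottle_blue, bottle_orange, vial_rack from where it was at the start of the episode above 0.03 m or angle between any of bottle_blue, bottle_orange, vial_rack's own z axis and vertical above 0.4 rad).
It fails at once if the red tab is shifted along its arc (distance of mark_tab from where it was at the start of the episode above 0.008 m).
It also fails if it takes over 48 s, if anything falls off the work surface, if the arm or the gripper's body presses on something with over 40 N, if the wrist force passes 120 N, or if a joint passes its speed limit or range.

## Working session

There is one attempt and no reset: what is moved stays moved. The work goes in short steps, each a Python script; the robot and the scene stay as the last script left them, time stands still between calls to the robot, and variables do not carry over. Pictures are saved under pics/ and viewed, at most 10 in all, crops included, and the job is handed in when it is done.

```bash
mkdir -p pics; ls
python3 - <<'E'
from workcell import bot
import cv2,numpy as np
for n in("scene","top"):
    c=bot.read_camera(n); cv2.imwrite(f"pics/{n}0.png",c["pixels"])
    print(n,c["fx"],c["fy"],c["cx"],c["cy"],np.round(c["R"],4).tolist(),np.round(c["t"],4).tolist(), "campos",-c["R"].T@c["t"])
print(bot.current_clock(),bot.current_tool_rot())
E
```

```text
pics
scene 552.0296663451802 552.0296663451802 328.43675529949144 236.67468150659138 [[-0.7736, 0.6334, 0.0178], [0.3454, 0.4451, -0.8262], [-0.5313, -0.633, -0.5631]] [0.4414, -0.1554, 1.4853] campos [1.18420087 0.72976614 0.70015839]
top 623.8482816525008 623.8482816525008 321.90084676407366 239.4306452394339 [[0.0046, -0.9999, 0.0154], [-0.986, -0.0071, -0.1667], [0.1668, -0.0145, -0.9859]] [0.0326, 0.6257, 1.1534] campos [0.42439648 0.05369999 1.24088239]
0.1 [-3.06044443e+00 -7.01689242e-01  1.60133054e-05]
```

View pics/scene0.png

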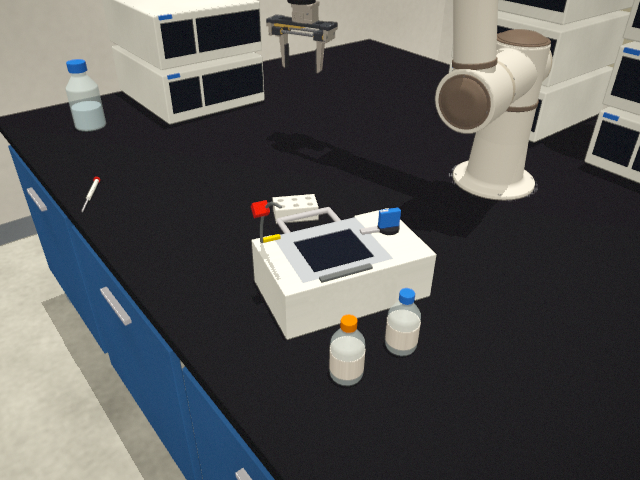

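View pics/top0.png

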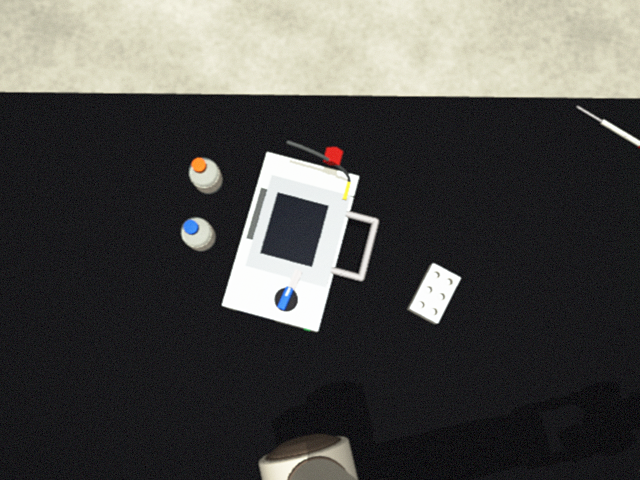

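The scene view shows the module with its blue knob at (389,218), red tab (260,209), and yellow pointer (271,238). In the top view the module corners are at about (222,306), (318,331), (359,175) and (267,152). The knob is at (287,299), the tab at (334,156), the handle bar runs (377,219)–(362,280), and the rack is at (435,293).

```bash
cat > h.py <<'E'
import numpy as np,cv2
from workcell import bot
from scipy.spatial.transform import Rotation as Ro
def ray(c,p):
    d=np.stack([(p[...,0]-c["cx"])/c["fx"],(p[...,1]-c["cy"])/c["fy"],np.ones(p.shape[:-1])],-1)@c["R"]
    return -c["R"].T@c["t"],d
def onz(c,p,z):
    o,d=ray(c,np.asarray(p,float)); return o+d*((z-o[2])/d[...,2])[...,None]
def tri(c1,p1,c2,p2):
    o1,d1=ray(c1,np.asarray(p1,float));o2,d2=ray(c2,np.asarray(p2,float))
    s=np.linalg.lstsq(np.stack([d1,-d2],1),o2-o1,rcond=None)[0]
    a=o1+s[0]*d1;b=o2+s[1]*d2
    return (a+b)/2,np.linalg.norm(a-b)
def proj(c,X):
    return cv2.projectPoints(np.asarray(X,float).reshape(-1,3),cv2.Rodrigues(c["R"])[0],c["t"],np.array([[c["fx"],0,c["cx"]],[0,c["fy"],c["cy"]],[0,0,1]]),None)[0][:,0]
def blob(img,lo,hi,roi):
    h=cv2.cvtColor(img,cv2.COLOR_BGR2HSV); m=cv2.inRange(h,lo,hi)
    k=np.zeros_like(m);x0,y0,x1,y1=roi;k[y0:y1,x0:x1]=255; m&=k
    n,l,st,ce=cv2.connectedComponentsWithStats(m)
    i=1+np.argmax(st[1:,4]); return ce[i],(l==i).astype(np.uint8),st[i]
E
python3 - <<'E'
from h import *
np.set_printoptions(precision=4,suppress=True)
t=bot.read_camera("top");s=bot.read_camera("scene")
m=cv2.inRange(t["pixels"],(120,120,120),(255,255,255));m[:125]=0;m[:,:215]=0;m[:,395:]=0;m[370:]=0
m=cv2.morphologyEx(m,cv2.MORPH_CLOSE,np.ones((45,45)));m=cv2.morphologyEx(m,cv2.MORPH_OPEN,np.ones((5,5)))
# cv close fills handle; find corners from far & near edges and left side
raw=cv2.inRange(t["pixels"],(120,120,120),(255,255,255));raw[:125]=0;raw[:,:215]=0;raw[:,395:]=0;raw[370:]=0
raw=cv2.morphologyEx(raw,cv2.MORPH_OPEN,np.ones((11,11)))
cs=max(cv2.findContours(raw,0,1)[0],key=cv2.contourArea)
P=onz(t,cv2.convexHull(cs)[:,0],0.1)[:,:2]
r=cv2.minAreaRect((P*1000).astype(np.float32));print("rect mm",r);print(cv2.boxPoints(r))
Y=(20,120,120),(35,255,255)
B=(100,140,60),(130,255,255)
for nm,a,rt,rs in [("red",[(0,150,100),(8,255,255)],(310,135,350,175),(240,190,285,230)),("yel",list(Y),(330,170,360,205),(255,225,290,250)),("blu",list(B),(265,275,310,320),(370,195,410,240))]:
    ct,mt,st=blob(t["pixels"],*a,rt);c2,ms,ss=blob(s["pixels"],*a,rs)
    X,e=tri(t,ct,s,c2);print(nm,ct,st,c2,ss,X,e)
    if nm=="blu":
        pts=np.argwhere(mt)[:,::-1];Q=onz(t,pts,0.144)[:,:2]*1000
        r=cv2.minAreaRect(Q.astype(np.float32));print(r)
        ev=np.linalg.svd(Q-Q.mean(0))[2][0];print("knob dir deg",np.degrees(np.arctan2(ev[1],ev[0])))
print("handle ends z.1",onz(t,np.array([[377,219],[362,280]]),0.1))
print("rack",onz(t,np.array([[435,293]]),0.035),"bottles",onz(t,np.array([[200,164],[190,227]]),0.12))
E
```

```text
rect mm ((617.06396484375, 92.28341674804688), (186.28179931640625, 303.48028564453125), 75.3241195678711)
[[446.6771  40.6248]
 [740.2562 -36.2622]
 [787.4508 143.9421]
 [493.8717 220.829 ]]
red [333.194  155.1642] [323 147  20  18 268] [259.6494 208.5618] [251 200  19  18 251] [0.7488 0.0203 0.1958] 0.0028533726655289595
yel [346.2157 190.5882] [343 181   7  19  51] [270.9785 237.7097] [263 234  17   9  93] [ 0.7097 -0.0077  0.1023] 0.0016563931988804255
blu [284.4 299.5] [277 287  16  23 180] [389.3107 217.9478] [378 207  23  22 383] [0.5042 0.1038 0.1231] 7.000327730131418e-05
((504.7247314453125, 102.1323013305664), (16.863298416137695, 39.330780029296875), 66.35332489013672)
knob dir deg 156.11723563747847
handle ends z.1 [[ 0.6569 -0.0658  0.1   ]
 [ 0.5424 -0.037   0.1   ]]
rack [[ 0.5247 -0.1837  0.035 ]] bottles [[0.7543 0.264  0.12  ]
 [0.6353 0.2778 0.12  ]]
```

Measurements agree with the given sizes:

| Quantity | Value |
|---|---|
| Module yaw | −14.7° |
| Module origin | about (0.612, 0.073) |
| Knob | (0.505, 0.1015), angle about 0.16 rad |
| Pointer, module frame | (115, −53) mm |
| Tab | radius 143 mm, angle about 0.73 rad |

Next I plan both grasps.

```bash
cat >> h.py <<'E'
np.set_printoptions(precision=3,suppress=True)
yaw=np.radians(-14.7);M=Ro.from_euler('z',yaw);O=np.array([.612,.073,0])
def W(p): return O+M.apply(np.array(p)/1000)
KN=np.array([.505,.1015,.113])
def down(a): # tool down, tool y axis along world angle a
    y=np.array([np.cos(a),np.sin(a),0]);z=np.array([0,0,-1.]);return Ro.from_matrix(np.stack([np.cross(y,z),y,z],1))
def hpose(th,tilt,flip=0,extra=0,depth=19):
    # module frame, rotate about -x by th; tilt relative to lid
    hinge=np.array([20,90,100.]);L=Ro.from_euler('x',-th);b=hinge+L.apply([0,-212,-6])
    R=M*Ro.from_euler('x',-(th+tilt))*down(np.pi/2+flip*np.pi)
    return W(b)+R.apply([0,0,(depth-extra)/1000]),R.as_rotvec()
E
python3 - <<'E'
from h import *
print(bot.current_joints())
for f in (0,1):
  for da in (0,-.3,-1.15): 
    a=np.radians(-23.9)+np.pi/2+f*np.pi+da; print("knob",f,da,bot.inverse_kinematics(KN,down(a).as_rotvec()))
for f in (0,1):
  for tilt in (0,-.2,-.35,-.5,-.73):
    r=[bot.inverse_kinematics(*hpose(th,tilt,f)) for th in (0,.4,.75)]; up=bot.inverse_kinematics(*hpose(0,tilt,f,100))
    print(f,tilt,*r,up)
E
```

```text
[-1.33   0.159  1.598 -0.     1.386 -0.21 ]
knob 0 0 [-0.037  0.108  1.863 -0.     1.17  -1.19 ]
knob 0 -0.3 [-0.037  0.108  1.863 -0.     1.17  -0.89 ]
knob 0 -1.15 [-0.037  0.108  1.863 -0.     1.17  -0.04 ]
knob 1 0 [-0.037  0.108  1.863 -0.     1.17   1.951]
knob 1 -0.3 [-0.037  0.108  1.863  0.     1.17   2.251]
knob 1 -1.15 None
0 0 [-0.284  0.369  1.634 -0.     1.139 -1.598] [-0.066  0.387  1.484 -0.401  1.368 -1.279] [ 0.12   0.523  1.289 -0.689  1.639 -1.132] [-0.284  0.259  1.559 -0.     1.323 -1.598]
0 -0.2 [-0.386  0.36   1.659  0.217  1.157 -1.791] [-0.159  0.323  1.528 -0.206  1.315 -1.419] [ 0.052  0.433  1.337 -0.521  1.558 -1.205] [-0.42   0.245  1.593  0.203  1.341 -1.784]
0 -0.35 [-0.46   0.373  1.67   0.369  1.197 -1.927] [-0.234  0.29   1.558 -0.052  1.295 -1.534] [-0.007  0.372  1.375 -0.388  1.504 -1.274] [-0.517  0.262  1.606  0.344  1.379 -1.916]
0 -0.5 [-0.529  0.403  1.672  0.507  1.254 -2.051] [-0.31   0.27   1.585  0.104  1.294 -1.653] [-0.074  0.319  1.413 -0.247  1.459 -1.354] [-0.607  0.302  1.609  0.472  1.432 -2.036]
0 -0.73 [-0.621  0.48   1.66   0.
[... 364 characters left out ...]
17  1.157  1.351] [-0.159  0.323  1.528 -0.206  1.315  1.723] [ 0.052  0.433  1.337 -0.521  1.558  1.936] [-0.42   0.245  1.593  0.203  1.341  1.358]
1 -0.35 [-0.46   0.373  1.67   0.369  1.197  1.214] [-0.234  0.29   1.558 -0.052  1.295  1.608] [-0.007  0.372  1.375 -0.388  1.504  1.868] [-0.517  0.262  1.606  0.344  1.379  1.226]
1 -0.5 [-0.529  0.403  1.672  0.507  1.254  1.091] [-0.31   0.27   1.585  0.104  1.294  1.488] [-0.074  0.319  1.413 -0.247  1.459  1.787] [-0.607  0.302  1.609  0.472  1.432  1.106]
1 -0.73 [-0.621  0.48   1.66   0.689  1.368  0.932] [-0.426  0.27   1.616  0.335  1.328  1.308] [-0.185  0.257  1.469 -0.02   1.416  1.646] [-0.724  0.403  1.594  0.638  1.535  0.95 ]
```

Run:
```python
from h import *
a=np.radians(-23.9)+np.pi/2; r=down(a).as_rotvec()
bot.set_gripper(0.55)
bot.goto(KN+[0,0,.11],r); bot.line_to(KN); print(bot.current_clock(),bot.current_contact_force())
bot.set_gripper(0,15); print(bot.current_opening()*92,bot.current_contact_force(),bot.current_ft_torque(),bot.current_grip_force())
q=np.array(bot.current_joints())
for d in (.3,.6,.85,1.1):
    g=q.copy();g[5]+=d;bot.set_joints(g);print(d,bot.current_clock(),bot.current_contact_force(),bot.current_ft_torque(),bot.current_opening()*92)
cv2.imwrite("pics/k1.png",bot.read_camera("scene")["pixels"][150:330,230:480].repeat(2,0).repeat(2,1))
```

```text
4.2167 [ 0.641 -0.301 -0.635]
13.87056522143076 [ 5.663 10.959 -3.328] [ 1.916 -1.129  0.01 ] 14.997560530900955
0.3 5.25 [ 0.557  0.995 -0.643] [ 0.027 -0.229  0.111] 13.812394055325985
0.6 5.6417 [ 0.925  0.849 -0.418] [ 0.038 -0.188  0.017] 13.79562941533346
0.85 5.9917 [ 0.904  2.642 -0.493] [ 0.237 -0.336 -0.104] 13.949648119828112
1.1 6.3417 [ 1.176  1.943 -0.947] [ 0.215 -0.143 -0.039] 13.917059714524806
```

View pics/k1.png

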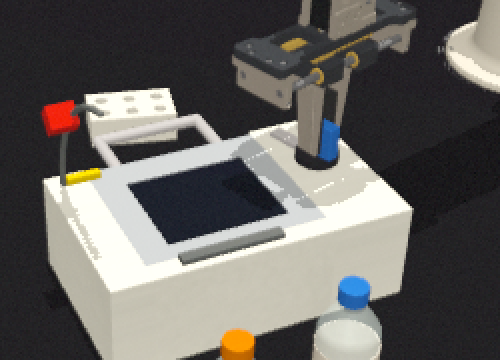

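The tongue has swung clear, pointing towards the handle side, and the twist torque dropped past the detent. Next I release the knob, verify it from the top view, and grasp the handle.

Run:
```python
from h import *
bot.set_gripper(0.5); bot.line_to(KN+[0,0,.14]); 
p,r=hpose(0,-.35,0,130); bot.set_gripper(.43); bot.goto(p,r)
t=bot.read_camera("top")
p,r=hpose(0,-.35,0,0); bot.line_to(p,max_speed=.1)
print(bot.current_clock(),bot.current_contact_force(),bot.current_ee_pos(),p)
s=bot.read_camera("scene")
a=t["pixels"][130:350,210:460].repeat(2,0).repeat(2,1);b=s["pixels"][150:370,230:380].repeat(2,0).repeat(2,1)
cv2.imwrite("pics/g1.png",np.hstack([a,b]))
```

```text
11.5167 [-0.208  0.487  0.562] [ 0.603 -0.044  0.077] [ 0.602 -0.044  0.076]
```

View pics/g1.png

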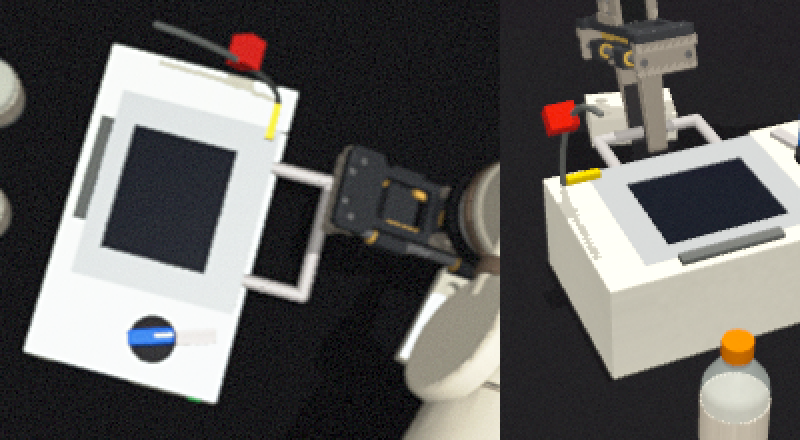

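The latch lies at about 1.31 rad (tongue towards image right), clear of the lid. The inner finger stands between bar and lid. Next I pinch the bar and follow the arc.

Run:
```python
from h import *
bot.set_gripper(0,20); print(bot.current_opening()*92,bot.current_contact_force(),bot.current_grip_force())
if bot.current_opening()*92<8: raise SystemExit("missed")
for th in np.linspace(.06,.72,12):
    p,r=hpose(th,-.35); bot.line_to(p,r,max_speed=.06)
    f=bot.current_contact_force(); print(round(th,2),bot.current_clock(),f,bot.current_opening()*92)
    if np.linalg.norm(f)>30 or bot.current_opening()*92<8: break
t=bot.read_camera("top");s=bot.read_camera("scene")
cv2.imwrite("pics/l1.png",np.hstack([t["pixels"][110:330,240:440].repeat(2,0).repeat(2,1),s["pixels"][130:350,230:420].repeat(2,0).repeat(2,1)]))
```

```text
11.139877632690133 [2.604 9.079 3.85 ] 19.999987185001373
0.06 12.4583 [ 4.515  9.341 -2.203] 11.01042024944106
0.12 12.8167 [ 5.93   8.993 -2.713] 11.317658636056587
0.18 13.175 [ 5.136  8.458 -3.45 ] 11.298400777254304
0.24 13.5333 [ 5.434  8.639 -3.758] 11.016014526869425
0.3 13.8917 [ 4.938  8.298 -4.093] 11.083219052905541
0.36 14.25 [ 4.525  7.754 -4.655] 11.33433627042488
0.42 14.6083 [ 4.707  7.345 -4.393] 11.121984207149683
0.48 14.9667 [ 4.494  5.888 -5.474] 10.93680925009364
0.54 15.325 [ 5.137  5.613 -4.177] 11.313856825572417
0.6 15.6833 [ 4.286  4.224 -3.591] 11.316657288655788
0.66 16.0417 [ 3.663  5.076 -4.46 ] 11.12085423223357
0.72 16.4 [ 3.911  4.562 -4.996] 11.555073611534203
```

View pics/l1.png

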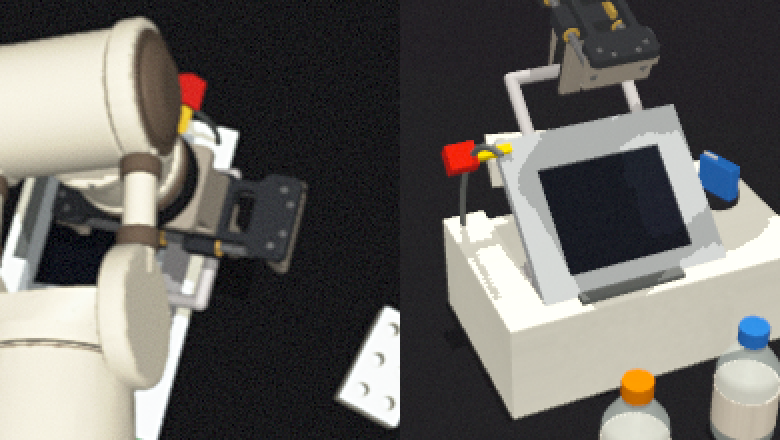

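The lid is held up with the pointer (scene crop ~(495,152)) right beside the red tab (~(460,157)). I'll compare the two angles numerically.

Run:
```python
from h import *
s=bot.read_camera("scene")
def ang(c,p,x):
    o,d=ray(c,np.asarray(p,float)); o=M.inv().apply(o-O)*1000;d=M.inv().apply(d)
    q=o+d*(x-o[0])/d[0]; return q,np.hypot(q[2]-100,90-q[1]),np.arctan2(q[2]-100,90-q[1])
R=[(0,150,60),(8,255,255)];Y=[(20,120,100),(35,255,255)]
c,m,st=blob(s["pixels"],*R,(235,185,290,235));print("red",c,st)
for x in (135,140,145,150):print(x,*ang(s,c,x))
tt={"cx":0}
t=bot.read_camera("top")
for x in (135,140,145,150):print("top0",x,*ang(t,[333.19,155.16],x))
c,m,st=blob(s["pixels"],*Y,(255,185,310,235));print("yel",c,st)
for x in (110,115,120):print(x,*ang(s,c,x))
print("yel0",*ang(s,[270.98,237.71],115))
# lid angle from the TCP
p=np.array(bot.current_ee_pos());r=Ro.from_rotvec(bot.current_tool_rot());g=M.inv().apply(p-r.apply([0,0,.019])-O)*1000
print("grip",g,np.hypot(g[2]-100,90-g[1]),np.arctan2(g[2]-100,90-g[1])+6/212,bot.current_contact_force())
```

```text
red [259.446 208.542] [250 200  20  18 249]
135 [135.    -48.051 175.01 ] 157.11313083795463 0.49772376360008236
140 [140.    -31.6   185.437] 148.61368991557282 0.6124769301362659
145 [145.    -15.148 195.865] 142.2893717083644 0.7392464879012265
150 [150.      1.303 206.292] 138.43859755942862 0.8753894469836065
top0 135 [135.    -18.648 234.842] 173.1666307893273 0.8925614691680812
top0 140 [140.    -17.884 218.697] 160.39895373241004 0.8330839781263406
top0 145 [145.    -17.12  202.552] 148.29515612111177 0.7636162412693938
top0 150 [150.    -16.355 186.407] 137.03126990043702 0.6822780289421824
yel [272.625 207.275] [269 205  10   6  40]
110 [110.    -47.371 172.173] 155.1767376897824 0.48374937394135287
115 [115.    -32.418 181.71 ] 147.1826023496996 0.5885549683926361
120 [120.    -17.465 191.247] 140.97770764573102 0.703961329158881
yel0 [115.    -50.558 103.787] 140.60948583939066 0.026932950480415534
grip [ 19.992 -71.632 233.633] 209.72025028613933 0.7191539496633385 [ 4.27   5.036 -6.487]
```

Run:
```python
from h import *
s=bot.read_camera("scene")
m=cv2.inRange(cv2.cvtColor(s["pixels"],cv2.COLOR_BGR2HSV),(18,90,90),(36,255,255))
k=np.zeros_like(m);k[185:235,255:310]=1
p=np.argwhere(m*k)[:,::-1];print(len(p),p.min(0),p.max(0),p.mean(0))
for th in (.6,.65,.7,.75,.8):
    q=[W(np.array([x,90,100])+Ro.from_euler('x',-th).apply([0,-145,0])) for x in (110,126)]
    print(th,proj(s,q).tolist())
q=[W([x,-55,100]) for x in (110,126)];print("shut",proj(s,q).tolist(),"seen 263..279,234..242 c 271,237.7")
cv2.imwrite("pics/p1.png",cv2.resize(s["pixels"][190:235,240:300],None,fx=10,fy=10,interpolation=0))
```

```text
73 [269 201] [285 210] [276.671 205.74 ]
0.6 [[275.7615524382196, 207.36467046231462], [267.3441839618101, 209.17160678937663]]
0.65 [[276.4611745110227, 205.68739569447757], [267.9923338084212, 207.49659908567145]]
0.7 [[277.2305654018516, 204.17086857356037], [268.70916982896284, 205.9834706016484]]
0.75 [[278.06939009350145, 202.82177407764323], [269.4944633424931, 204.638938477738]]
0.8 [[278.9771335672223, 201.6466824322098], [270.34781237919947, 203.4696052290639]]
shut [[272.7401041778329, 237.55774164019184], [264.82571354561054, 239.41509222454832]] seen 263..279,234..242 c 271,237.7
```

View pics/p1.png

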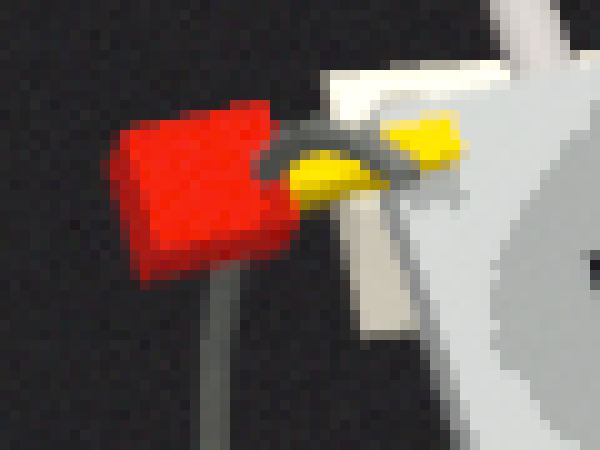

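The pointer's axis, extended to the tab, passes about 0.5–0.9 px under the tab centre at (259.4, 208.5). So the lid is about 0.02–0.03 rad low. I'll raise it by 0.025 rad, check that everything is steady and hand in.

Run:
```python
from h import *
p,r=hpose(.745,-.35); bot.line_to(p,r,max_speed=.03); bot.hold(1)
s=bot.read_camera("scene")
m=cv2.inRange(cv2.cvtColor(s["pixels"],cv2.COLOR_BGR2HSV),(18,90,90),(36,255,255))
k=np.zeros_like(m);k[185:235,255:310]=1
y=np.argwhere(m*k)[:,::-1].mean(0);c=blob(s["pixels"],(0,150,60),(8,255,255),(235,185,290,235))[0]
print("line-tab px",y[1]-.213*(c[0]-y[0])-c[1],y,c)
print(bot.current_clock(),bot.current_contact_force(),bot.current_grip_force(),bot.current_opening()*92,np.abs(bot.current_joint_vel()).max())
```

```text
line-tab px 0.24620630215196115 [277.528 205.028] [259.542 208.613]
18.025 [ 4.838  4.938 -5.428] 20.000738203525543 11.283750210107971 0.0011901207469257181
```

```bash
python3 -c "
from workcell import bot
print(bot.job_done())"
```

```text
the job is handed in; nothing more can be done
None
```

I handed the job in at about 18 s, with the latch turned past its detent (about 1.3 rad) and the arm holding the lid still at about 0.74 rad, pointer within about 0.25 px of the red tab's line in the scene view; no verdict came back.

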